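Load a tube under the spring flap of a drill jig

TASK

Load the drill jig: with one fingertip press the long thumb plate down to hold the spring flap open, and meanwhile with the other fingertip push the aluminium tube along its guide, under the flap, until it is up against the end stop. Then let go so that the flap closes down flat on the tube. Push the tube only, never lift it, and leave the floodlight, wrench and jar where they are.

Things in the scene. Friction and masses are not known exactly. Their poses are not given: they have to be found in the camera images.
- jig: Fixed steel drill jig, base plate 300 (x) x 120 (y) x 12 mm. Origin at table level under the middle of the guide channel; x along the channel in the push direction, to the end stop; y left, z up. The other entries' 'jig x, y' are in this frame.
- channel_mid (a point): Middle of the channel floor (jig x = y = 0), 12 mm above the table. The channel is 33 mm wide, runs along jig x between two aluminium rails (6 mm thick, tops 24 mm above the table).
- stop_face (a point): Middle of the end stop's face (jig x = 135 mm) that the tube's nose must meet, 31 mm above the table. The stop is 45 mm wide, its top 48 mm above the table.
- flap_hinge (a point): Point on the hinge line, level with the flap's middle. The hinge shaft (radius 4 mm) runs along jig x at jig y = -29 mm, 51.5 mm above the table, between posts at jig x = -143 and 141 mm (10 x 14 mm, tops 59.5 mm above the table). Flap plate: 3 mm steel with a brass bushing, jig x = 70 to 132 mm, reaching 50 mm from the hinge line over the channel (+y).
- flap (a joint): Flap angle (rad): 0 = shut on an empty channel, sloping 0.384 rad down across it and blocking the tube; 0.384 = level, as it lies flat on a loaded tube; from 0.45 the tube passes freely; 0.82 = fully open. A spring shuts it when the thumb plate is let go; holding it open takes 3 to 7 N down on the thumb plate.
- plate_mid (a point): Top of the aluminium thumb plate, mid-length, 34 mm out from the hinge. One piece with the flap, across the hinge and nearer the robot: 180 x 48 x 3 mm, jig x = -135 to 45 mm, 5 to 53 mm from the hinge line to -y. Pressed down it opens the flap; a fingertip may slide on it. At flap 0 its outer edge tilts up 0.244 rad, this point 61 mm above the table; at 0.7 it slopes down 0.456 rad, 36 mm.
- tube_center (a point): Centre of the loose aluminium box-section tube with black end caps, 100 (along x) x 30 x 38 mm high, about 0.16 kg. It lies in the channel, x along jig x, top 50 mm above the table, nose 12 to 62 mm short of the flap. Against the stop, its centre is at jig x = 85 mm and its tail stands 35 mm out in front of the flap.
- tube: The same tube; origin at the centre of its underside, z up.
- floodlight: Bystander: black floodlight lying face down, 110 x 90 x 62 mm high, origin under its middle. Leave it.
- wrench: Bystander: steel wrench 160 mm long lying flat. Leave it.
- jar: Bystander: grey plastic jar with black lid, 54 mm diameter, 75 mm high, origin under its middle. Leave it.

How it is judged:
On the way, in this order (a step that is already met when the one before it is completed fails the run):
1. a fingertip holds the flap open by the thumb plate while the other pushes the tube in under it (value of joint flap above 0.4 rad and contact force between the fingers and flap above 0.5 N and contact force between the fingers and tube above 0.05 N and x of tube_center in the frame of jig above 0.03 m), for 0.05 s.
2. the flap is still held open by a fingertip as the other pushes the tube on towards the stop (value of joint flap above 0.4 rad and contact force between the fingers and flap above 0.5 N and contact force between the fingers and tube above 0.05 N and x of tube_center in the frame of jig above 0.065 m), for 0.05 s.
At the end, for the whole second after the job is handed in: The tube lies flat in the channel under the flap with its nose within 4 mm of the end stop, at rest, and the flap is closed level on top of it (0.32 to 0.44 rad), the thumb plate released (x of tube_center in the frame of jig between 0.081 and 0.088 m and y of tube_center in the frame of jig between -0.004 and 0.004 m and angle between tube's own z axis and vertical below 0.05 rad and value of joint flap between 0.32 and 0.44 rad and linear speed of tube below 0.01 m/s); the robot touches nothing.
It fails at once if the tube is lifted (over 8 mm off the channel floor) or tipped (z of tube in the frame of jig above 0.02 m or angle between tube's own z axis and vertical above 0.25 rad).
It fails at once if a bystander is moved more than 15 mm (distance of any of floodlight, wrench, jar from where it was at the start of the episode above 0.015 m).
It also fails if it takes over 42 s, if anything falls off the work surface, if the arm or the gripper's body presses on something with over 40 N, if the wrist force passes 120 N, or if a joint passes its speed limit or range.

ROBOT

A 6-joint arm with a two-finger parallel gripper is mounted at the origin on the work surface. World frame = base frame: x ahead of the robot, y to its left, z up, the work surface at z = 0. Lengths are in m, angles in rad, forces in N, time in s.
With the tool pointing down it reaches from about 0.25 to 0.725 m from the base axis. Payload 4 kg.
Tool frame: the origin (TCP) lies midway between the tips of the shut fingers; the grasp point (between the pads) lies 19 mm behind it; y points along the fingers, x is the direction in which the jaws open and shut, and the axes are right-handed (so a half turn about y gives the same grasp; the last joint's range is limited). The gripper opens to 85 mm and grips with 20 to 120 N. Pads are 22 mm wide; open, the fingers measure 114 mm over their backs; the gripper's body (76 mm by 85 mm) begins 54 mm behind the grasp point. The pads swing forward as they close: fully open they stand 13 mm farther back than shut.
Start: joints at [-1.323, 0.241, 0.005, 1.335, 0, 1.571], TCP at [0.123, -0.485, 0.231] pointing down, gripper open.
Joint ranges: [-2.72, 2.72], [-1.05, 1.87], [-1.09, 1.28], [-1.99, 2.15], [-1.42, 1.44], [-3.14, 3.14]. Speed limits (rad/s): [2.79, 2.79, 3.14, 3.14, 3.14, 3.14].

INTERFACE

Orientations are given as a unit quaternion [x, y, z, w].
In Python, from workcell import bot gives the robot as it stands. The module is installed in compiled form; this text tells all that it offers.
- The arm moves only by the shell command python3 -m inch 'ROWS'. ROWS is text: rows parted by semicolons, each of 7 numbers parted by spaces: the turn, a rotation vector about the tool's x, y, z in degrees, then the shift along the tool's x, y, z in mm, then the closure, from 0 (fully open) to 1 (shut). In form: ax ay az dx dy dz fingers; .... A call has 1 to 12 rows; each row shifts and turns the commanded pose from where the row before left it, along the tool's axes as they then stand; what a row does not reach is not made up. A row lasts 1/8 s, in which the tool goes at most 62.5 mm and 10.7 degrees, less where a joint would pass 70% of its speed; a pose out of reach is approached as far as the arm can. A call with a gripper value outside its range is refused whole. The fingers move at their own pace and stop on an object; the grip force is fixed at half the most. Time passes only in rows, so rows that do not move let the fingers close. It gives the time, the measured TCP pose, the force and the opening at its end, in the units of the state.
- bot.get_obs(): the state, without advancing time (a new reading comes with each control period).
- bot.camera(name): name is "side" or "top"; returns a dict with "color" (400x640x3 uint8, blue, green, red), "fx", "fy", "cx", "cy" (pixels), "extrinsics" (4x4, takes a point from world to camera coordinates). Camera axes: x right, y up, looking along -z (the intrinsics and any distortion apply to the point x, -y, -z); pixel columns grow to the right and rows downward; lengths in m; the calibration is good to about 2 mm. A picture is of the moment at which its call begins. There is no depth.
- bot.job_done(): hands the job in, once; it reports no verdict.
Trained networks look in the newest picture that a camera, given by its name, has taken for a name from the list of things; names that differ only in an ending like _2 or _b are one class to them, and where a whole thing is asked for, a point or a joint stands for the part that bears it (a point fixed in the world has none). Each returns a list of dicts, best first, with "conf" (0 to 1); they miss things now and then, are a little off and sometimes report something else, mostly with a low value. They report only what shows in the picture. A call takes as long as a camera call.
- bot.look_for(name, camera): "extent" ([left, top, right, bottom] in pixels, round what is visible of it).
- bot.cut_out(name, camera): "region" (400x640 bool, what is visible of it) and "extent" ([left, top, right, bottom] in pixels, round what is visible of it).
- bot.spot_point(name, camera): "point" ([column, row] in pixels: a listed point, or the origin of a listed thing).
The state is a dict: "clock": time; "joint_pos": joint angles; "joint_vel": joint speeds; "tau": joint torques, N m; "eef_pos": TCP position; "tool_rot": TCP orientation; "ft_force": force on the tool from outside, world axes, zero at the start; "ft_torque": the same for the moment, N m; "grip_width": finger opening in m.
Only numpy, scipy, OpenCV 4.12 (cv2) and the standard library are available. Lean on these libraries where they do the work, as an engineer would, in place of code of your own. Each camera call takes 0.05 s, during which the arm holds its last target.

## Working session

There is one attempt and no reset: what is moved stays moved. The work goes in short steps, Python scripts to look and compute and a shell command to move; the robot and the scene stay as the last step left them, time stands still between calls to the robot, and variables do not carry over. Pictures are saved under pics/ and viewed, and the job is handed in when it is done.

```bash
mkdir -p pics; python3 - <<'E'
from workcell import bot
import cv2, numpy as np
o=bot.get_obs()
for k,v in o.items(): print(k,np.round(v,3))
for c in ("side","top"):
    r=bot.camera(c); cv2.imwrite(f"pics/{c}0.png",r["color"])
    print(c,r["fx"],r["fy"],r["cx"],r["cy"],np.round(r["extrinsics"],3).tolist(), [k for k in r])
    for n in ("channel_mid","stop_face","flap_hinge","plate_mid","tube_center","jig","tube","floodlight","wrench","jar"):
        d=bot.spot_point(n,c); print(n,[(np.round(q["point"],1).tolist(),round(q["conf"],2)) for q in d[:2]])
E
```

```text
clock 0.0
joint_pos [-1.323  0.241  0.004  1.335  0.     1.571]
joint_vel [-0.    -0.    -0.    -0.001 -0.    -0.   ]
tau [-1.0000e-03 -3.7231e+01  2.5241e+01  1.7000e-02 -0.0000e+00  0.0000e+00]
eef_pos [ 0.122 -0.484  0.23 ]
tool_rot [-0.558  0.435 -0.434  0.558]
ft_force [-0.388 -0.57   0.358]
ft_torque [-0.019  0.021  0.034]
grip_width 0.085
side 370.84352601304954 370.84352601304954 315.22208289263017 201.93922150755725 [[0.855, -0.519, 0.002, -0.536], [0.354, 0.585, 0.729, -0.265], [-0.38, -0.622, 0.684, -0.469], [0.0, 0.0, 0.0, 1.0]] ['color', 'fx', 'fy', 'cx', 'cy', 'extrinsics']
channel_mid [([325.1, 269.9], 0.69), ([323.5, 271.9], 0.38)]
stop_face [([385.7, 223.1], 0.9), ([325.6, 274.6], 0.61)]
flap_hinge [([384.1, 235.3], 0.81)]
plate_mid [([324.6, 288.3], 0.75), ([302.8, 277.0], 0.31)]
tube_center [([306.4, 269.0], 0.68), ([305.6, 276.2], 0.32)]
jig []
tube [([306.2, 281.5], 0.89)]
floodlight [([258.2, 217.7], 0.87)]
wrench [([409.4, 379.4], 0.7)]
jar [([454.1, 307.5], 0.87)]
top 368.6062156458097 368.6062156458097 323.72670457855986 195.0383081525441 [[-0.005, -1.0, -0.019, 0.031], [0.998, -0.007, 0.063, -0.654], [-0.063, -0.019, 0.998, -0.786], [0.0, 0.0, 0.0, 1.0]] ['color', 'fx', 'fy', 'cx', 'cy', 'extrinsics']
channel_mid [([380.1, 225.3], 0.96)]
stop_face [([378.5, 163.0], 0.76)]
flap_hinge [([394.2, 177.7], 0.98)]
plate_mid [([415.0, 248.8], 0.78)]
tube_center [([383.4, 243.5], 0.68), ([381.0, 244.8], 0.51)]
jig [([380.7, 228.6], 0.94)]
tube [([383.0, 244.8], 0.74), ([385.8, 241.1], 0.36)]
floodlight []
wrench [([477.9, 226.6], 0.68)]
jar [([458.9, 168.6], 0.69), ([308.8, 247.9], 0.58)]
```

View pictures.

View pics/side0.png

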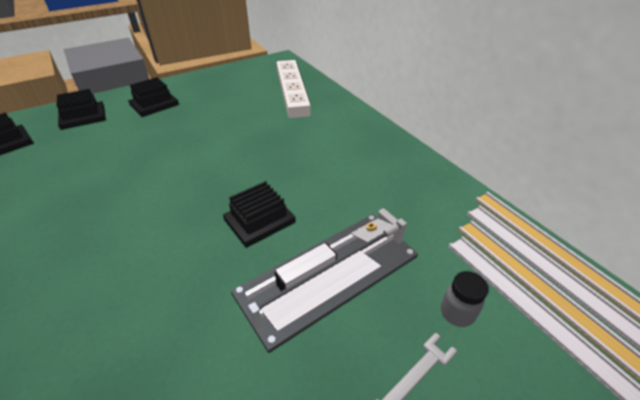

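View pics/top0.png

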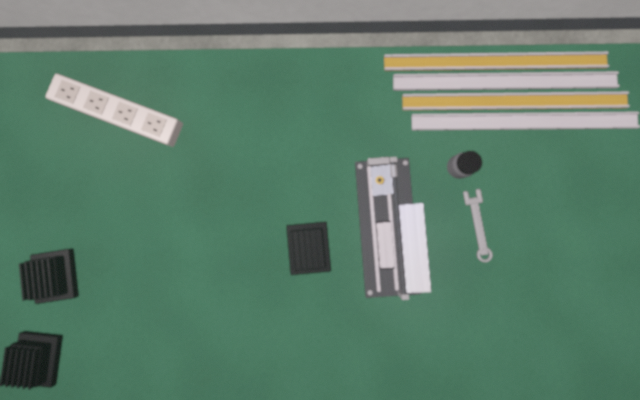

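```bash
cat > h.py <<'E'
import numpy as np, cv2
from workcell import bot
def proj(r,P):
    P=np.atleast_2d(P); c=P@r["extrinsics"][:3,:3].T+r["extrinsics"][:3,3]
    d=-c[:,2]; return np.c_[r["cx"]+r["fx"]*c[:,0]/d, r["cy"]-r["fy"]*c[:,1]/d]
def jw(p,P):
    P=np.atleast_2d(P).astype(float); c,s=np.cos(p[2]),np.sin(p[2])
    return np.c_[p[0]+c*P[:,0]-s*P[:,1],p[1]+s*P[:,0]+c*P[:,1],P[:,2]]
E
python3 - <<'E'
from h import *
from scipy.optimize import least_squares
R={c:bot.camera(c) for c in ("side","top")}
K={"channel_mid":(0,0,.012),"stop_face":(.135,0,.031),"flap_hinge":(.101,-.029,.0515),"plate_mid":(-.045,-.029-.033,.061)}
obs=[]
for c in R:
    for n in K:
        for q in bot.spot_point(n,c)[:1]:
            obs.append((c,n,K[n],q["point"],q["conf"]))
# base corners clicked
for c,pt,uv in [("side",(-.15,.06,.012),(233,292)),("side",(-.15,-.06,.012),(268,347)),("side",(.15,-.06,.012),(416,254)),
  ("top",(-.15,.06,.012),(366,297)),("top",(.15,.06,.012),(356,159))]:
    obs.append((c,"corner",pt,uv,1))
def f(p): return np.concatenate([(proj(R[c],jw(p,P))[0]-uv)*(cf) for c,n,P,uv,cf in obs])
s=least_squares(f,[.65,-.12,0],loss="soft_l1")
print(s.x,np.degrees(s.x[2]))
for o in obs: print(o[0],o[1],np.round(proj(R[o[0]],jw(s.x,o[2]))[0]-o[3],1))
np.save("jig.npy",s.x)
for tx in [None]:
    t=[(c,q["point"]) for c in R for q in bot.spot_point("tube_center",c)[:1]]+[]
    g=lambda x:np.concatenate([proj(R[c],jw(s.x,(x[0],0,.031)))[0]-uv for c,uv in t])
    q=least_squares(g,[-.04]); print("tube x",q.x,q.fun)
    for c,uv in t: 
        q=least_squares(lambda x:proj(R[c],jw(s.x,(x[0],0,.031)))[0]-uv,[-.04]);print(c,q.x,q.fun)
# overlay
tx=q.x[0]
def box(a,b): return [(x,y,z) for x in (a[0],b[0]) for y in (a[1],b[1]) for z in (a[2],b[2])]
def plate(th):
    import math
    a=.244-th
    f=lambda x,d:(x,-.029-d*math.cos(a),.0515+d*math.sin(a)+.0)
    return [f(-.135,.005),f(-.135,.053),f(.045,.053),f(.045,.005)]
for c in R:
    im=cv2.resize(R[c]["color"],None,fx=4,fy=4,interpolation=cv2.INTER_CUBIC)
    def poly(P,col):
        u=proj(R[c],jw(s.x,P))*4+2
        cv2.polylines(im,[u.astype(np.int32)],True,col,1)
    poly([(-.15,-.06,.012),(.15,-.06,.012),(.15,.06,.012),(-.15,.06,.012)],(0,0,255))
    poly([(tx-.05,-.015,.05),(tx+.05,-.015,.05),(tx+.05,.015,.05),(tx-.05,.015,.05)],(255,0,0))
    poly(plate(0),(0,255,255))
    cx,cy={"side":(320,275),"top":(395,230)}[c]
    cv2.imwrite(f"pics/{c}_ov.png",im[cy*4-300:cy*4+300,cx*4-400:cx*4+400])
E
```

```text
[ 0.58605403 -0.10290152  0.09367816] 5.3673633977625475
side channel_mid [1.1 1.8]
side stop_face [1.7 2.4]
side flap_hinge [1.3 1.9]
side plate_mid [3.7 2.3]
top channel_mid [2.  0.8]
top stop_face [-0.1 -2. ]
top flap_hinge [ 10.7 -63.2]
top plate_mid [ 0.7 -5.8]
side corner [-4.5 -3.8]
side corner [-0.1 -0.1]
side corner [-1.3 -6. ]
top corner [-2.7  0.4]
top corner [-7.   2.1]
tube x [-0.03994659] [ 1.19528444 -0.62701422  4.06924705  1.26993098]
side [-0.04220006] [0.04152235 0.06884563]
top [-0.03632696] [ 3.88328474 -0.42584822]
```

View pics/side_ov.png

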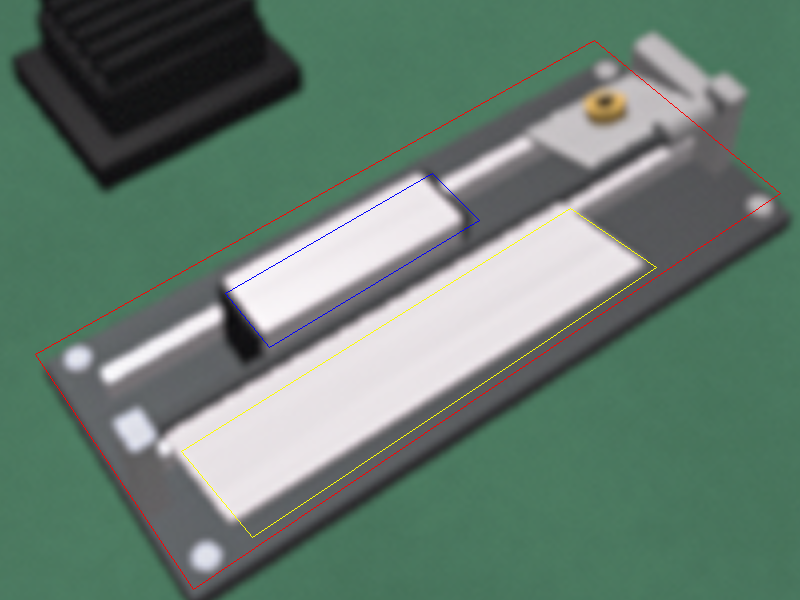

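View pics/top_ov.png

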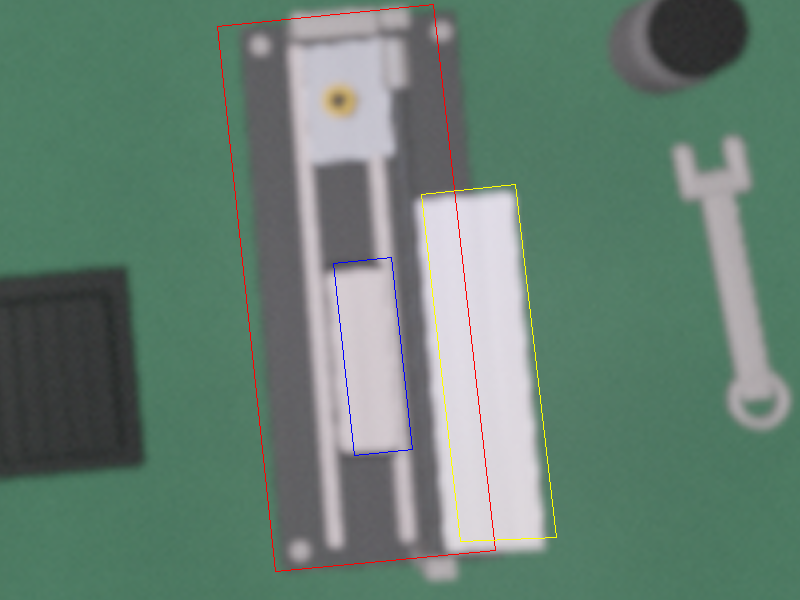

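```bash
cat > fit.py <<'E'
from h import *
from scipy.optimize import least_squares
R={c:bot.camera(c) for c in ("side","top")}
def pl(x,d,a=.244): return (x,-.029-d*np.cos(a)-.0015*np.sin(a)*1,.0515+d*np.sin(a)+.0015*np.cos(a))
off={"side":(220,200),"top":(295,155)}
L=[("side",pl(-.135,.005),(165,436)),("side",pl(-.135,.053),(232,521)),("side",pl(.045,.053),(654,266)),("side",pl(.045,.005),(563,207)),
("side",(-.143,-.029,.0595),(134,428)),("side",(.141,-.029,.0595),(729,88)),
("top",pl(-.135,.053),(545,549)),("top",pl(.045,.053),(515,192)),("top",pl(.045,.005),(416,204)),
("top",(-.143,-.029,.0595),(440,567)),("top",(.141,-.029,.0595),(397,19))]
def f(p): return np.concatenate([proj(R[c],jw(p,P))[0]-(np.array(uv)-1.5)/4-off[c] for c,P,uv in L])
s=least_squares(f,[.6,-.12,0],loss="soft_l1")
print(s.x,np.degrees(s.x[2]))
for o,e in zip(L,f(s.x).reshape(-1,2)): print(o[0],np.round(o[1],3),np.round(e,1))
np.save("jig.npy",s.x)
tx=-.036
import sys
if len(sys.argv)>1: tx=float(sys.argv[1])
for c in R:
    im=cv2.resize(R[c]["color"],None,fx=4,fy=4,interpolation=cv2.INTER_CUBIC)
    def poly(P,col):
        u=proj(R[c],jw(s.x,P))*4+1.5
        cv2.polylines(im,[u.astype(np.int32)],True,col,1)
    poly([(-.15,-.06,.012),(.15,-.06,.012),(.15,.06,.012),(-.15,.06,.012)],(0,0,255))
    poly([(tx-.05,-.015,.05),(tx+.05,-.015,.05),(tx+.05,.015,.05),(tx-.05,.015,.05)],(255,0,0))
    poly([pl(-.135,.005),pl(-.135,.053),pl(.045,.053),pl(.045,.005)],(0,255,255))
    poly([(-.14,-.0225,.024),(.135,-.0225,.024),(.135,.0225,.024),(-.14,.0225,.024)],(0,255,0))
    poly([(.135,-.0225,.048),(.135,.0225,.048)],(255,0,255))
    for x in(-.143,.141): poly([(x-.005,-.036,.0595),(x+.005,-.036,.0595),(x+.005,-.022,.0595),(x-.005,-.022,.0595)],(255,255,0))
    ox,oy=off[c]
    cv2.imwrite(f"pics/{c}_ov2.png",im[oy*4:oy*4+600,ox*4:ox*4+800])
E
python3 fit.py
```

```text
[ 0.58452317 -0.09960564  0.06175761] 3.538450618655703
side [-0.135 -0.034  0.054] [-0.3  0.2]
side [-0.135 -0.081  0.066] [-0.5  0.6]
side [ 0.045 -0.081  0.066] [-2.1  0.1]
side [ 0.045 -0.034  0.054] [-0.1 -0.2]
side [-0.143 -0.029  0.06 ] [0.2 0.3]
side [ 0.141 -0.029  0.06 ] [0.2 0.4]
top [-0.135 -0.081  0.066] [-0.4 -0.7]
top [ 0.045 -0.081  0.066] [-0.4 -0.2]
top [ 0.045 -0.034  0.054] [ 0.7 -1.4]
top [-0.143 -0.029  0.06 ] [-0.  -0.2]
top [ 0.141 -0.029  0.06 ] [-0.3 -0.9]
```

View pics/side_ov2.png

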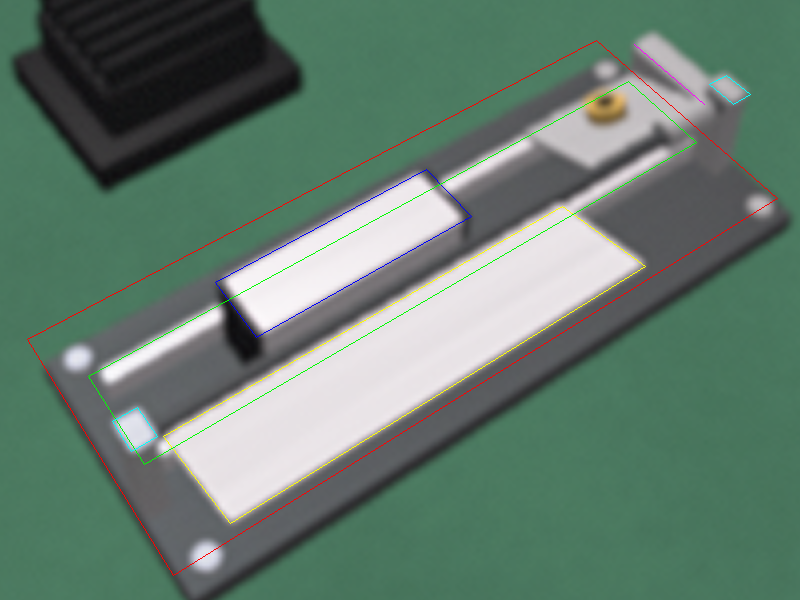

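View pics/top_ov2.png

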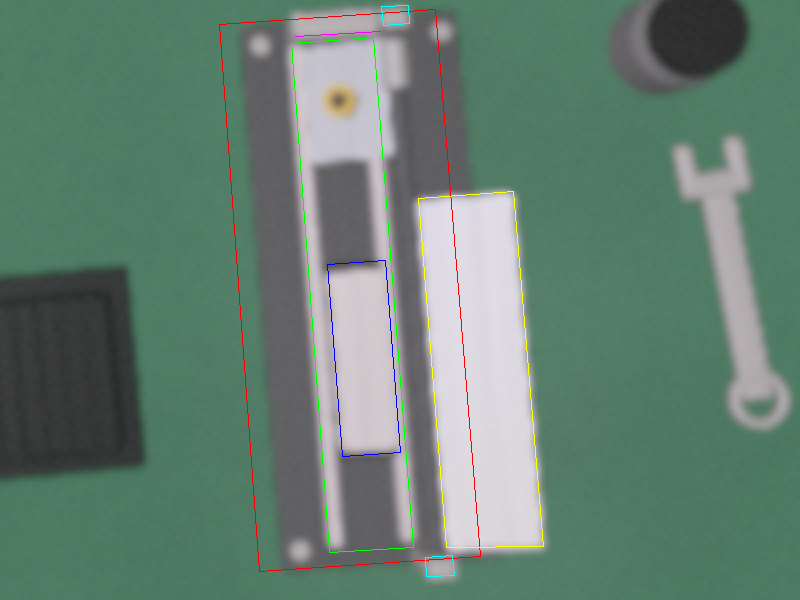

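```bash
cat > st.py <<'E'
from h import *
from scipy.spatial.transform import Rotation as Rn
def state(target=None,show=True):
    o=bot.get_obs(); p=np.load("jig.npy")
    T=Rn.from_quat(o["tool_rot"]); J=Rn.from_rotvec([0,0,p[2]])
    e=J.inv().apply(np.array(o["eef_pos"])-[p[0],p[1],0])
    A=(J.inv()*T).as_matrix()
    print("t",round(o["clock"],2),"eef jig mm",np.round(e*1e3,1),"grip",np.round(o["grip_width"]*1e3,1),"F jig",np.round(J.inv().apply(o["ft_force"]),1),"q",np.round(o["joint_pos"],2))
    print("tool axes in jig (cols x y z)\n",np.round(A,3))
    # desired: y down, x along +-jig y
    for sg in (1,-1):
        x=np.array([0,sg,0.]);y=np.array([0,0,-1.]);D=np.c_[x,y,np.cross(x,y)]
        print("sign",sg,"rotvec tool deg",np.round(np.degrees(Rn.from_matrix(A.T@D).as_rotvec()),2))
    if target is not None: print("shift in tool mm",np.round(A.T@(np.array(target)-e*1e3),1))
if __name__=="__main__":
    import sys
    state([float(v) for v in sys.argv[1:4]] if len(sys.argv)>3 else None)
E
python3 st.py -130 -35 150
python3 - <<'E'
from h import *
p=np.load("jig.npy");print(jw(p,[(-.1,-.035,0),(.03,-.035,0)]))
E
```

```text
t 1.8 eef jig mm [-484.8 -355.9  231.3] grip 85.5 F jig [ 0.2  0.7 -0.2] q [-1.32  0.24  0.    1.34  0.    1.57]
tool axes in jig (cols x y z)
 [[ 0.185  0.     0.983]
 [-0.983  0.     0.185]
 [ 0.    -1.     0.   ]]
sign 1 rotvec tool deg [  -0.   -169.34    0.  ]
sign -1 rotvec tool deg [-0.   10.66 -0.  ]
shift in tool mm [-249.7   81.3  408. ]
[[ 0.48687396 -0.14071076  0.        ]
 [ 0.61662613 -0.13268737  0.        ]]
```

```bash
python3 -m inch '0 10.66 0 0 0 0 0.3; 0 0 0 -16 3 19 0.3; 0 0 0 -32 6 38 0.3; 0 0 0 -32 6 38 0.3; 0 0 0 -32 6 38 0.3; 0 0 0 -32 6 38 0.3; 0 0 0 -32 6 38 0.3; 0 0 0 -32 6 38 0.3; 0 0 0 -32 6 38 0.3; 0 0 0 -32 6 38 0.3; 0 0 0 -32 6 38 0.3; 0 0 0 -16 3 19 0.3'; python3 st.py -105 -35.5 120
```

```text
clock: 3.3
eef_pos: [0.4837, -0.1399, 0.1709]
tool_rot: [-0.516, 0.484, -0.484, 0.516]
ft_force: [-0.5, 0.2, 1.0]
grip_width: 0.0597
t 3.3 eef jig mm [-103.1  -34.   170.9] grip 59.7 F jig [-0.5  0.3  1. ] q [-0.28  0.28 -0.1   1.19  0.    2.8 ]
tool axes in jig (cols x y z)
 [[ 0.003  0.     1.   ]
 [-1.     0.     0.003]
 [-0.    -1.     0.   ]]
sign 1 rotvec tool deg [-2.0000e-02 -1.7985e+02  2.0000e-02]
sign -1 rotvec tool deg [-0.01  0.15 -0.01]
shift in tool mm [ 1.5 50.9 -1.9]
```

```bash
python3 -m inch '0 0.15 0 1.5 20 -4 0.3; 0 0 0 0 30 0 0.3; 0 0 0 0 30 0 0.3; 0 0 0 0 10 0 0.3; 0 0 0 0 0 0 0.3'; python3 st.py -107 -35.5 38
python3 - <<'E'
from h import *
p=np.load("jig.npy")
off={"side":(220,180),"top":(295,155)}
for c in off:
    r=bot.camera(c); ox,oy=off[c]; im=cv2.resize(r["color"],None,fx=4,fy=4,interpolation=cv2.INTER_CUBIC)
    cv2.imwrite(f"pics/{c}_a.png",im[oy*4:oy*4+600,ox*4:ox*4+800])
E
```

```text
clock: 3.92
eef_pos: [0.478, -0.1436, 0.0811]
tool_rot: [0.515, -0.485, 0.485, -0.514]
ft_force: [0.3, 0.4, 0.5]
grip_width: 0.06
t 3.92 eef jig mm [-109.   -37.3   81.1] grip 60.0 F jig [0.3 0.4 0.5] q [-0.29  0.36 -0.25  0.97  0.    2.79]
tool axes in jig (cols x y z)
 [[-0.003 -0.001  1.   ]
 [-1.     0.    -0.003]
 [-0.    -1.    -0.001]]
sign 1 rotvec tool deg [4.0000e-02 1.7985e+02 9.0000e-02]
sign -1 rotvec tool deg [ 0.06 -0.15 -0.02]
shift in tool mm [-1.8 43.1  2.1]
```

View pics/side_a.png

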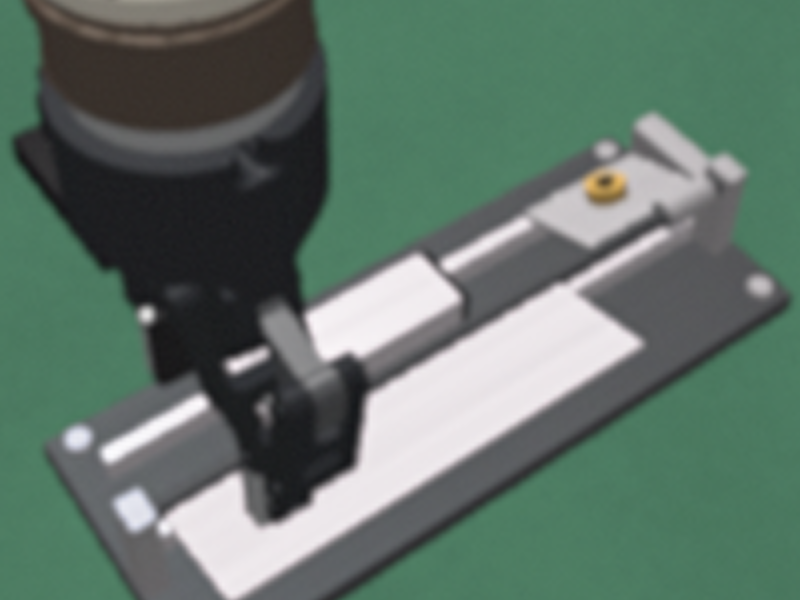

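View pics/top_a.png

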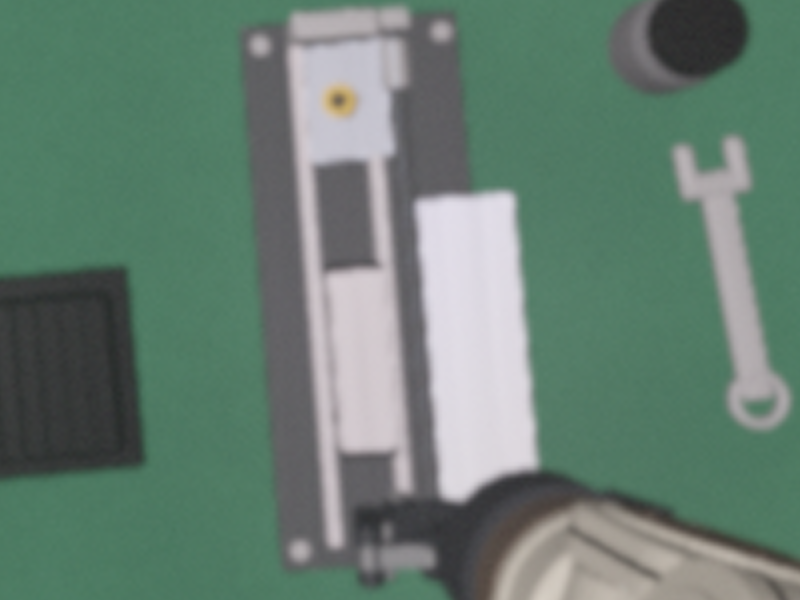

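```bash
python3 -m inch '0 -0.15 0 -1.8 8 0 0.3; 0 0 0 0 3 0 0.3; 0 0 0 0 0 0 0.3'; python3 -m inch '0 0 0 0 5 0 0.3; 0 0 0 0 0 0 0.3'; python3 -m inch '0 0 0 0 5 0 0.3; 0 0 0 0 0 0 0.3'; python3 -m inch '0 0 0 0 5 0 0.3; 0 0 0 0 0 0 0.3'; python3 st.py -107 -35.5 38
python3 - <<'E'
from h import *
off={"side":(220,180),"top":(295,155)}
for c in off:
    r=bot.camera(c); ox,oy=off[c]; im=cv2.resize(r["color"],None,fx=4,fy=4,interpolation=cv2.INTER_CUBIC)
    cv2.imwrite(f"pics/{c}_b.png",im[oy*4:oy*4+600,ox*4:ox*4+800])
E
```

```text
clock: 4.4
eef_pos: [0.4779, -0.1417, 0.0701]
tool_rot: [0.515, -0.484, 0.484, -0.515]
ft_force: [0.2, -0.8, -0.5]
grip_width: 0.0595
clock: 4.65
eef_pos: [0.4778, -0.1418, 0.0649]
tool_rot: [0.515, -0.485, 0.484, -0.515]
ft_force: [-1.0, -0.1, 0.2]
grip_width: 0.0597
clock: 4.9
eef_pos: [0.4778, -0.1417, 0.0598]
tool_rot: [0.515, -0.485, 0.484, -0.515]
ft_force: [-0.3, -1.0, -0.2]
grip_width: 0.06
clock: 5.15
eef_pos: [0.4784, -0.1423, 0.0554]
tool_rot: [0.515, -0.484, 0.485, -0.515]
ft_force: [0.1, -0.1, 2.1]
grip_width: 0.0598
t 5.15 eef jig mm [-108.5  -36.1   55.4] grip 59.8 F jig [ 0.1 -0.1  2.1] q [-0.29  0.39 -0.28  0.9  -0.    2.79]
tool axes in jig (cols x y z)
 [[-0.     0.     1.   ]
 [-1.    -0.001 -0.   ]
 [ 0.001 -1.     0.   ]]
sign 1 rotvec tool deg [-9.0000e-02  1.7999e+02 -4.0000e-02]
sign -1 rotvec tool deg [-0.02 -0.01  0.06]
shift in tool mm [-0.6 17.4  1.5]
```

View pics/side_b.png

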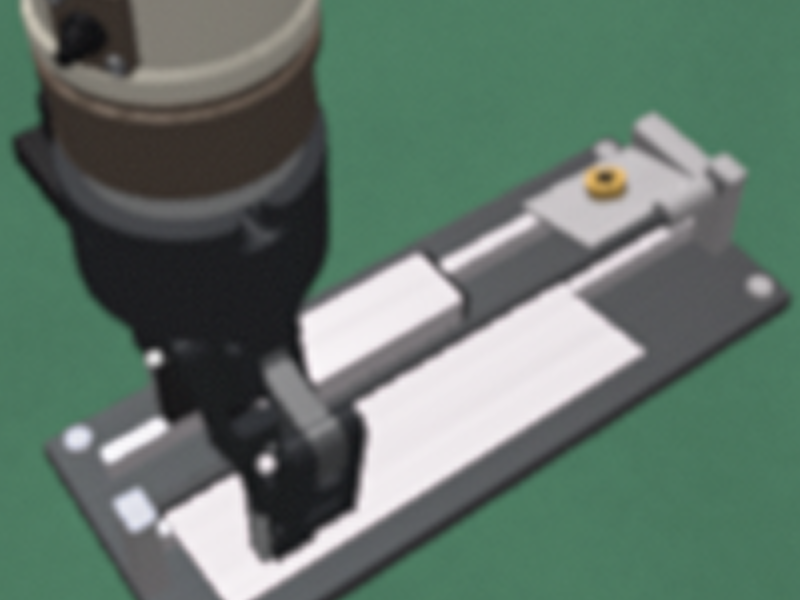

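```bash
python3 -m inch '0 0 0 0 4 0 0.3; 0 0 0 0 4 0 0.3; 0 0 0 0 0 0 0.3'; python3 -m inch '0 0 0 0 4 0 0.3; 0 0 0 0 4 0 0.3;0 0 0 0 0 0 0.3'; python3 -m inch '0 0 0 0 4 0 0.3;0 0 0 0 3 0 0.3; 0 0 0 0 0 0 0.3';  python3 st.py -107 -35.5 30
python3 - <<'E'
from h import *
off={"side":(220,180),"top":(295,155)}
for c in off:
    r=bot.camera(c); ox,oy=off[c]; im=cv2.resize(r["color"],None,fx=4,fy=4,interpolation=cv2.INTER_CUBIC)
    cv2.imwrite(f"pics/{c}_c.png",im[oy*4:oy*4+600,ox*4:ox*4+800])
E
```

```text
clock: 5.62
eef_pos: [0.4786, -0.1422, 0.0472]
tool_rot: [-0.515, 0.484, -0.485, 0.515]
ft_force: [1.5, -3.4, 3.4]
grip_width: 0.0594
clock: 6.0
eef_pos: [0.4785, -0.1416, 0.0391]
tool_rot: [-0.515, 0.484, -0.484, 0.516]
ft_force: [1.3, -1.6, 4.6]
grip_width: 0.0594
clock: 6.38
eef_pos: [0.4783, -0.1408, 0.0323]
tool_rot: [-0.515, 0.485, -0.484, 0.516]
ft_force: [-0.3, 0.8, 5.9]
grip_width: 0.06
t 6.38 eef jig mm [-108.6  -34.5   32.3] grip 60.0 F jig [-0.3  0.9  5.9] q [-0.29  0.42 -0.31  0.84  0.    2.79]
tool axes in jig (cols x y z)
 [[ 0.001  0.     1.   ]
 [-1.     0.002  0.001]
 [-0.002 -1.     0.   ]]
sign 1 rotvec tool deg [-1.9000e-01 -1.7995e+02  3.0000e-02]
sign -1 rotvec tool deg [-0.02  0.05 -0.12]
shift in tool mm [1.  2.3 1.6]
```

View pics/side_c.png

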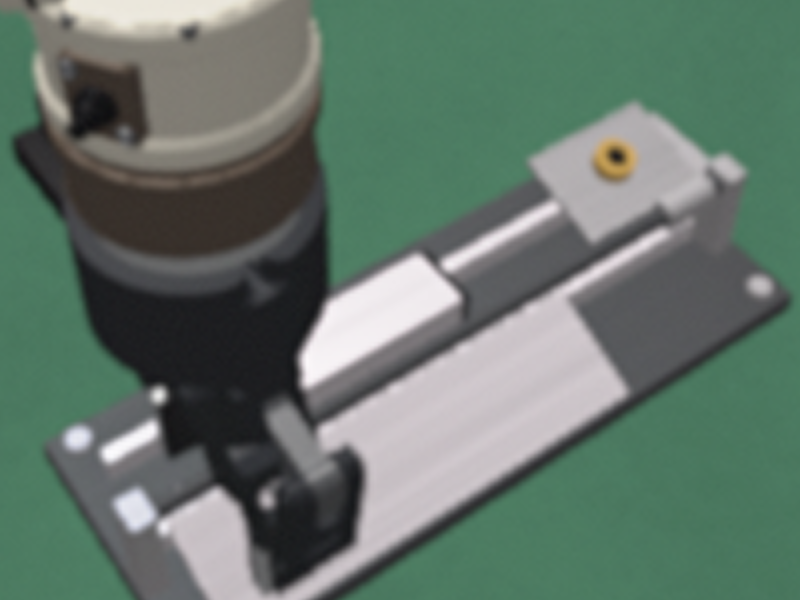

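View pics/top_c.png

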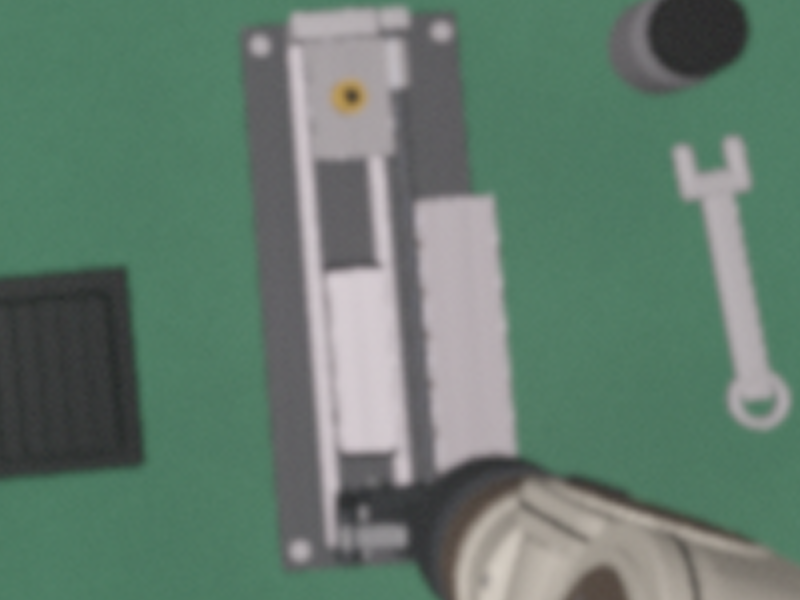

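```bash
cat > ang.py <<'E'
from h import *
import sys
from scipy.optimize import minimize_scalar
p=np.load("jig.npy");r=bot.camera("side")
uv=(np.array([float(sys.argv[1]),float(sys.argv[2])])-1.5)/4+[220,180]
def e(th):
    a=.244-th; P=(.045,-.029-.053*np.cos(a)-.0015*np.sin(a),.0515+.053*np.sin(a)+.0015*np.cos(a))
    return np.linalg.norm(proj(r,jw(p,P))[0]-uv)
for q in (.3,.4,.5,.6,.7,.8): print(q,round(e(q),2))
m=minimize_scalar(e,bounds=(0,1),method="bounded");print(m.x,m.fun)
E
python3 ang.py 630 391
```

```text
0.3 5.37
0.4 3.55
0.5 1.84
0.6 0.27
0.7 1.36
0.8 2.91
0.6137239358123614 0.15746234452580826
```

```bash
cat > snap.py <<'E'
from h import *
import sys
off={"side":(220,180),"top":(295,155)}
for c in off:
    r=bot.camera(c); ox,oy=off[c]; im=cv2.resize(r["color"],None,fx=4,fy=4,interpolation=cv2.INTER_CUBIC)
    cv2.imwrite(f"pics/{c}_{sys.argv[1]}.png",im[oy*4:oy*4+600,ox*4:ox*4+800])
E
python3 -m inch '0 0 0 1 1 3 0.3; 0 0 0 0 0 5 0.3; 0 0 0 0 0 5 0.3; 0 0 0 0 0 5 0.3; 0 0 0 0 0 5 0.3; 0 0 0 0 0 5 0.3; 0 0 0 0 0 5 0.3; 0 0 0 0 0 5 0.3';  python3 st.py 24 -35.5 31; python3 snap.py d
```

```text
clock: 7.52
eef_pos: [0.5164, -0.1405, 0.0313]
tool_rot: [0.515, -0.484, 0.484, -0.515]
ft_force: [-4.3, -2.2, 4.3]
grip_width: 0.0601
t 7.53 eef jig mm [-70.5 -36.6  31.3] grip 60.1 F jig [-4.4 -1.9  4.3] q [-0.27  0.48 -0.21  0.88  0.    2.81]
tool axes in jig (cols x y z)
 [[-0. -0.  1.]
 [-1.  0. -0.]
 [-0. -1. -0.]]
sign 1 rotvec tool deg [0.0e+00 1.8e+02 1.0e-02]
sign -1 rotvec tool deg [ 0.01 -0.   -0.  ]
shift in tool mm [-1.1  0.3 94.5]
```

View pics/side_d.png

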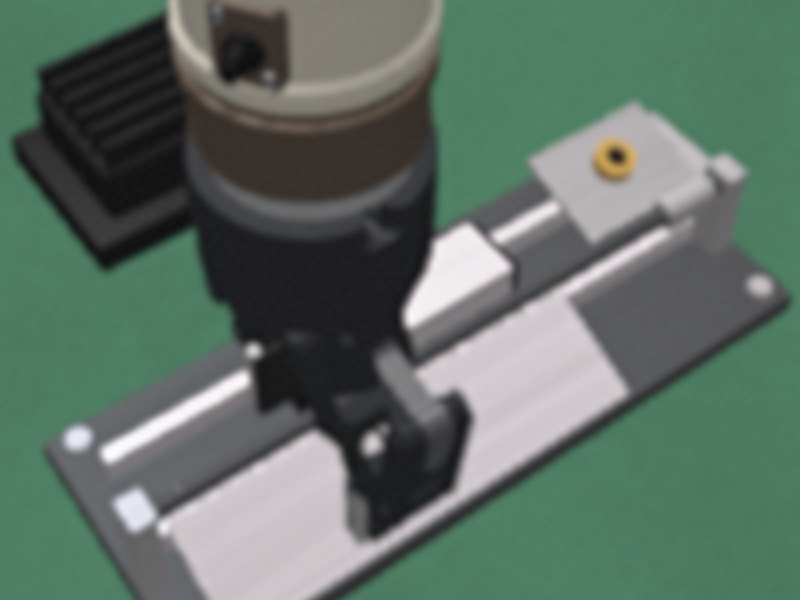

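View pics/top_d.png

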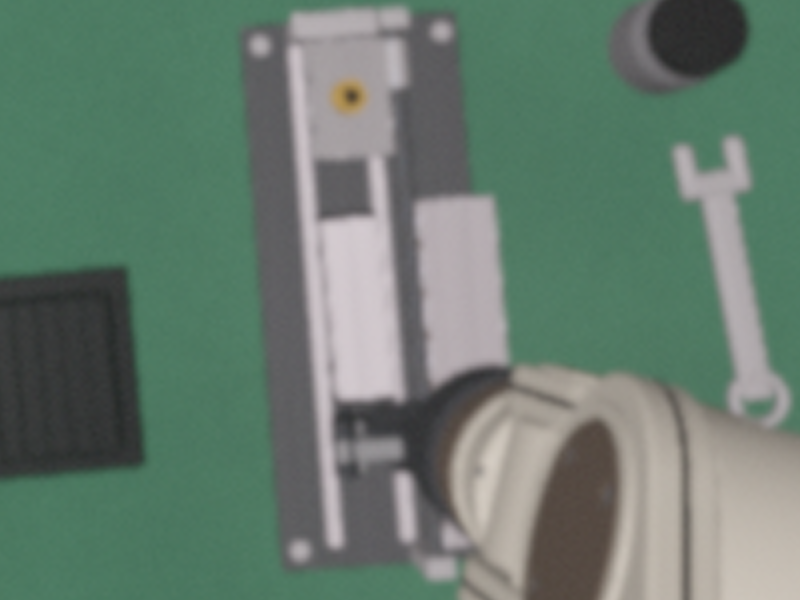

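```bash
python3 -m inch '0 0 0 0 0 5 0.3; 0 0 0 0 0 5 0.3; 0 0 0 0 0 5 0.3; 0 0 0 0 0 5 0.3; 0 0 0 0 0 5 0.3; 0 0 0 0 0 5 0.3; 0 0 0 0 0 5 0.3; 0 0 0 0 0 5 0.3; 0 0 0 0 0 5 0.3; 0 0 0 0 0 5 0.3; 0 0 0 0 0 5 0.3; 0 0 0 0 0 5 0.3';  python3 st.py 24 -35.5 31; python3 snap.py e
```

```text
clock: 9.12
eef_pos: [0.5756, -0.1368, 0.0315]
tool_rot: [0.515, -0.485, 0.484, -0.515]
ft_force: [-4.8, -2.0, 5.4]
grip_width: 0.0593
t 9.12 eef jig mm [-11.2 -36.6  31.5] grip 59.3 F jig [-4.9 -1.7  5.4] q [-0.23  0.57 -0.04  0.96 -0.    2.85]
tool axes in jig (cols x y z)
 [[-0.    -0.001  1.   ]
 [-1.     0.    -0.   ]
 [-0.    -1.    -0.001]]
sign 1 rotvec tool deg [2.0000e-02 1.7999e+02 9.0000e-02]
sign -1 rotvec tool deg [ 0.06 -0.01 -0.01]
shift in tool mm [-1.1  0.4 35.2]
```

View pics/side_e.png

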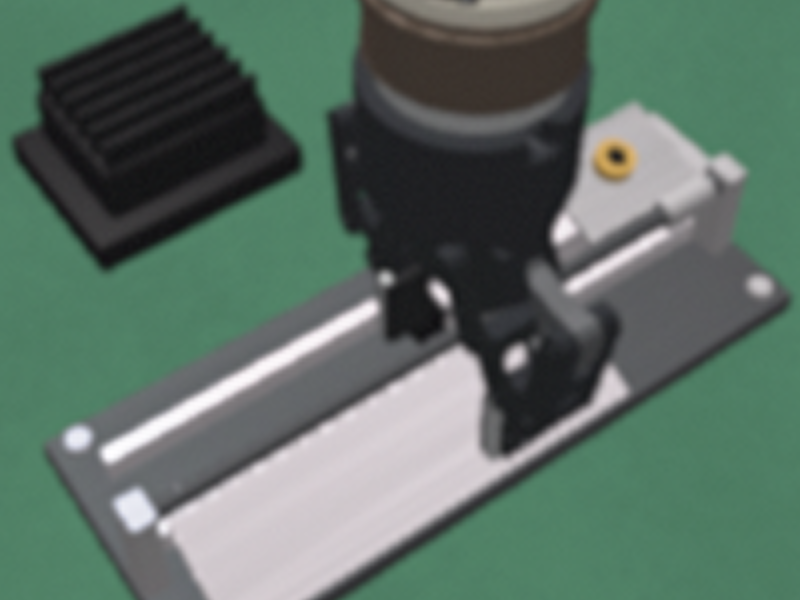

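View pics/top_e.png

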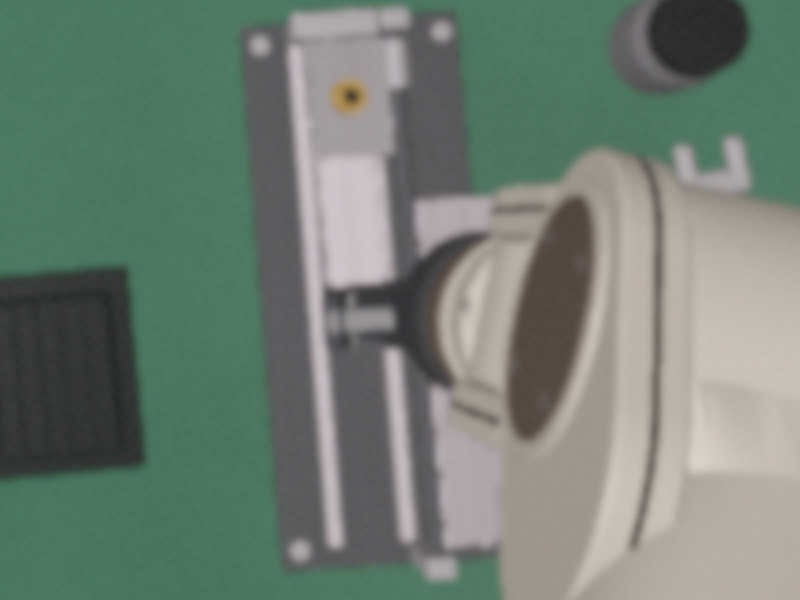

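```bash
python3 -m inch '0 0 0 0 0 5 0.3; 0 0 0 0 0 5 0.3; 0 0 0 0 0 5 0.3; 0 0 0 0 0 4 0.3; 0 0 0 0 0 3 0.3; 0 0 0 0 0 3 0.3; 0 0 0 0 0 3 0.3';  python3 st.py 24 -35.5 31; python3 -m inch '0 0 0 0 0 2 0.3'; python3 -m inch '0 0 0 0 0 2 0.3'; python3 -m inch '0 0 0 0 0 2 0.3'; python3 st.py
```

```text
clock: 10.1
eef_pos: [0.6034, -0.1351, 0.0314]
tool_rot: [0.515, -0.485, 0.484, -0.515]
ft_force: [-4.9, -1.5, 5.5]
grip_width: 0.0599
t 10.1 eef jig mm [ 16.7 -36.6  31.4] grip 59.9 F jig [-5.  -1.2  5.5] q [-0.22  0.62  0.04  1.   -0.    2.86]
tool axes in jig (cols x y z)
 [[-0.    -0.001  1.   ]
 [-1.     0.    -0.   ]
 [-0.    -1.    -0.001]]
sign 1 rotvec tool deg [2.0000e-02 1.7999e+02 9.0000e-02]
sign -1 rotvec tool deg [ 0.06 -0.01 -0.01]
shift in tool mm [-1.1  0.4  7.3]
clock: 10.22
eef_pos: [0.6055, -0.135, 0.0314]
tool_rot: [0.515, -0.485, 0.484, -0.515]
ft_force: [-5.0, -1.9, 5.9]
grip_width: 0.0597
clock: 10.35
eef_pos: [0.6074, -0.1348, 0.0314]
tool_rot: [0.515, -0.485, 0.484, -0.515]
ft_force: [-5.0, -1.3, 4.9]
grip_width: 0.0595
clock: 10.48
eef_pos: [0.6094, -0.1347, 0.0314]
tool_rot: [0.515, -0.485, 0.484, -0.515]
ft_force: [-4.2, -2.1, 4.9]
grip_width: 0.0595
t 10.47 eef jig mm [ 22.7 -36.6  31.4] grip 59.5 F jig [-4.3 -1.9  4.9] q [-0.22  0.63  0.06  1.01 -0.    2.86]
tool axes in jig (cols x y z)
 [[-0.    -0.001  1.   ]
 [-1.     0.    -0.   ]
 [-0.    -1.    -0.001]]
sign 1 rotvec tool deg [2.0000e-02 1.7999e+02 9.0000e-02]
sign -1 rotvec tool deg [ 0.06 -0.01 -0.01]
```

Push 1 mm at a time until the force shows the stop.

```bash
for i in 1; do python3 -m inch '0 0 0 0 0 1 0.3'; python3 st.py | head -1;  python3 -m inch '0 0 0 0 0 1 0.3'; python3 st.py | head -1; done
```

```text
clock: 10.6
eef_pos: [0.6104, -0.1347, 0.0314]
tool_rot: [0.515, -0.485, 0.484, -0.515]
ft_force: [-6.8, -2.6, 6.2]
grip_width: 0.0595
t 10.6 eef jig mm [ 23.7 -36.6  31.4] grip 59.5 F jig [-6.9 -2.1  6.2] q [-0.22  0.63  0.06  1.01 -0.    2.86]
clock: 10.72
eef_pos: [0.6104, -0.1347, 0.0314]
tool_rot: [0.516, -0.485, 0.484, -0.514]
ft_force: [-9.0, -2.6, 8.4]
grip_width: 0.0598
t 10.72 eef jig mm [ 23.7 -36.6  31.4] grip 59.8 F jig [-9.1 -2.   8.4] q [-0.22  0.63  0.07  1.01 -0.    2.86]
```

```bash
python3 -m inch '0 0 0 0 0 -2 0.3; 0 0 0 0 0 -5 0.3; 0 0 0 0 0 -5 0.3; 0 0 0 0 0 -5 0.3; 0 0 0 0 0 0 0.3'; python3 st.py|head -1; python3 snap.py f
```

```text
clock: 11.35
eef_pos: [0.5951, -0.1356, 0.0317]
tool_rot: [-0.515, 0.484, -0.485, 0.515]
ft_force: [3.5, -0.5, 5.0]
grip_width: 0.0599
t 11.35 eef jig mm [  8.4 -36.6  31.7] grip 59.9 F jig [ 3.4 -0.7  5. ] q [-0.22  0.6   0.02  0.98  0.    2.86]
```

View pics/top_f.png

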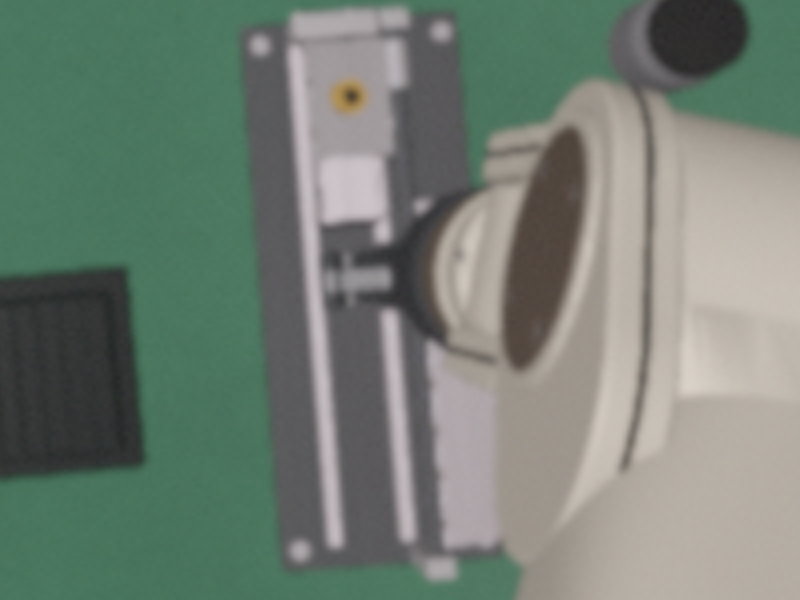

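View pics/side_f.png

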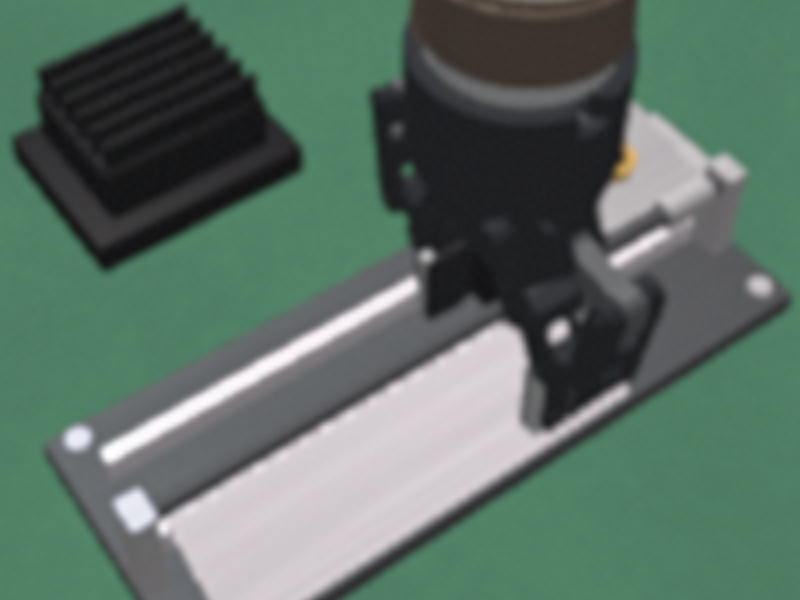

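```bash
python3 -m inch '0 0 0 0 -2 0 0.3; 0 0 0 0 -2 0 0.3; 0 0 0 0 -2 0 0.3; 0 0 0 0 -2 0 0.3; 0 0 0 0 -2 0 0.3; 0 0 0 0 -2 0 0.3; 0 0 0 0 -2 0 0.3; 0 0 0 0 -3 0 0.3; 0 0 0 0 -5 0 0.3; 0 0 0 0 -10 0 0.3; 0 0 0 0 -20 -10 0.3; 0 0 0 0 -30 -20 0.3'; python3 -m inch '0 0 0 10 -30 -40 0.3;0 0 0 20 -20 -50 0.3;0 0 0 20 0 -50 0.3;0 0 0 20 0 -50 0.3; 0 0 0 20 0 -50 0.3;0 0 0 0 0 0 0.3;0 0 0 0 0 0 0.3'; python3 st.py|head -1; python3 snap.py g; python3 - <<'E'
from h import *
from scipy.optimize import least_squares
p=np.load("jig.npy")
for c in ("top","side"):
    r=bot.camera(c)
    for q in bot.spot_point("tube_center",c)[:2]:
        s=least_squares(lambda x:proj(r,jw(p,(x[0],x[1],.031)))[0]-q["point"],[.08,0]);print(c,s.x,q["conf"])
    for n in ("floodlight","wrench","jar"): print(n,[(np.round(q["point"],1),round(q["conf"],2)) for q in bot.spot_point(n,c)[:1]])
E
```

```text
clock: 12.95
eef_pos: [0.5643, -0.1373, 0.1143]
tool_rot: [0.515, -0.484, 0.484, -0.515]
ft_force: [0.1, 0.7, 0.9]
grip_width: 0.06
clock: 13.82
eef_pos: [0.3314, -0.2424, 0.1646]
tool_rot: [-0.515, 0.484, -0.485, 0.515]
ft_force: [0.5, 0.4, 0.5]
grip_width: 0.06
t 13.82 eef jig mm [-261.4 -126.9  164.6] grip 60.0 F jig [0.6 0.4 0.5] q [-0.63  0.11 -0.34  1.12  0.    2.45]
top [ 0.08588985 -0.00342055] 0.82
top [0.00409551 0.00567482] 0.45
floodlight [(array([310.2, 246.4]), 0.97)]
wrench [(array([476.2, 225.6]), 0.88)]
jar [(array([457.4, 167.2]), 0.84)]
side [0.08016996 0.00053288] 0.6
side [0.13982752 0.00759904] 0.3
floodlight [(array([259.2, 219.8]), 0.84)]
wrench [(array([410.9, 380.5]), 0.76)]
jar []
```

View pics/top_g.png

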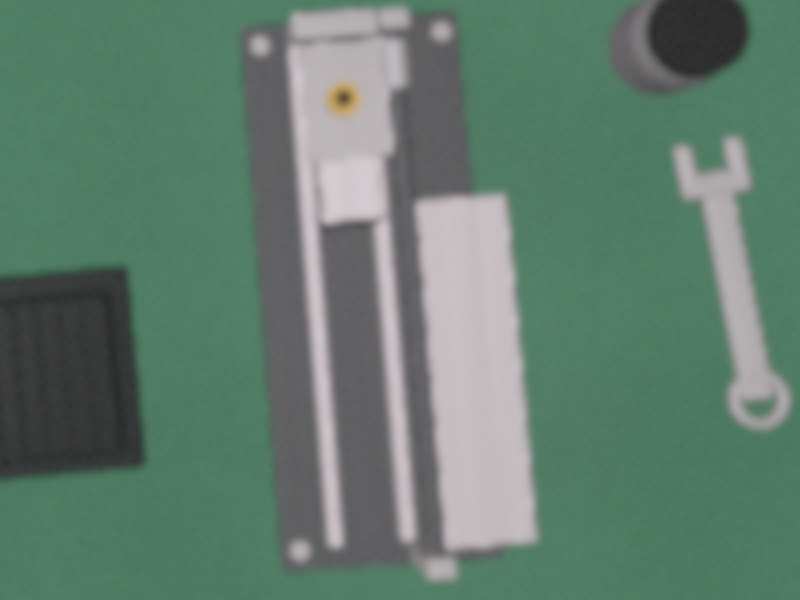

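View pics/side_g.png

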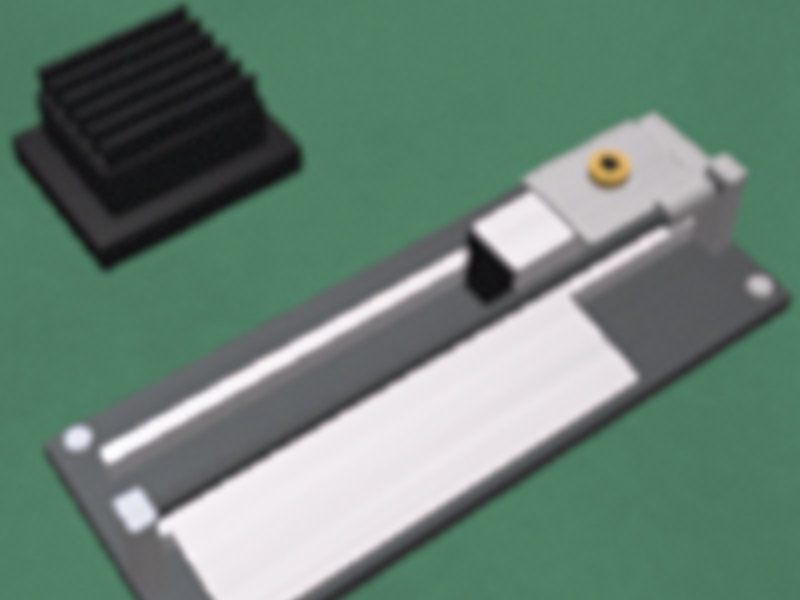

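```bash
python3 ang.py 639 378; python3 - <<'E'
from h import *
from scipy.optimize import least_squares
p=np.load("jig.npy")
for c,uv,o in (("top",(353,221.5),(295,155)),("side",(493,251),(220,180))):
    r=bot.camera(c); t=(np.array(uv)-1.5)/4+o
    print(c,least_squares(lambda x:proj(r,jw(p,(x[0],x[1],.05)))[0]-t,[.03,0]).x)
E
```

```text
0.3 1.42
0.4 0.6
0.5 2.23
0.6 3.79
0.7 5.27
0.8 6.7
0.3729279938259716 0.35229832208585304
top [0.03532067 0.00020368]
side [ 0.03585919 -0.00117143]
```

Both cameras put the tail at jig x ≈ 35–36 mm, so the tube centre is at about 85 mm. The flap is at about 0.37 rad, which is level, and the robot is clear.

```bash
python3 -c "
from workcell import bot
print(bot.job_done())"
```

```text
the job is handed in; nothing more can be done
None
```

I loaded the jig and handed the job in at about 14.5 s; the hand-in gave no verdict. One fingertip pressed the thumb plate and held the flap at about 0.61 rad. The other pushed the tube along the channel until it stalled on the end stop, where the push force rose to 9 N. I then backed the finger off the tube, let the flap down slowly and moved the arm clear.

**Last checks before hand-in:**
- **Tube position:** Its tail is at jig x of 35 to 36 mm in both cameras, so the centre is at about 85 to 86 mm (allowed 81 to 88 mm). The sideways offset is 1 mm or less.
- **Flap:** It lies level on the tube at about 0.37 rad (allowed 0.32 to 0.44 rad).
- **Robot:** The arm is well clear of the jig and the measured force is only noise.
- **Bystanders:** The floodlight, wrench and jar look unmoved. Their detected points shifted by about 2 pixels or less where they were seen.

**Checks that failed or disagreed:**
- **Tube centre:** The detector's direct estimates were 86 mm from the top camera and 80 mm (low confidence) from the side camera. I relied on the tail-edge measurement and the stall at the stop instead.
- **Jar:** The side camera's detector missed it in the last check, though the top camera saw it in place.
- **Jig location:** My first fit was poor, partly because the base plate is not centred on the channel. I redid it from the thumb plate corners and hinge posts before moving.

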